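# Put the clay roller away in its lidded box

### The job

Put the clear acrylic roller away: take the lid off the long wooden box and set it down flat on the table, handle up, lay the roller in the box without dropping it, and put the lid back on so that it sits fully down all round. Leave the square box shut with its lid as it is, and do not disturb the red paint bottle.

Things in the scene. Friction and masses are not known exactly. Their poses are not given: they have to be found in the camera images.
- long_box: Open-topped box of pale wood, 132 mm (own x) by 216 mm (own y), 50 mm high, fixed firmly to the table. Walls and floor 6 mm thick, so the inside is 120 x 204 mm and its floor is 6 mm above the table. Origin at the centre of its underside. At the start its lid is on it.
- long_lid_handle (a point): Centre of the darker upright wooden bar handle on the long box's loose lid; axes as the lid's, z up. Handle 16 mm wide (x), 70 mm long (y), 28 mm high: this point is 14 mm above the lid plate's top, 71 mm above the box's underside when the lid is fully seated, and 29 mm above the table when the lid lies flat on it.
- long_lid: The long box's lid, 0.16 kg, held only by its weight: a pale wooden plate 132 (x) x 216 (y) x 7 mm resting on the rim; under it a locating board 8 mm thick drops into the box with 4 mm of play on each side (7 mm for its lower half, stepped as a lead-in). Origin at the centre of the board's underside. It may be put back either way round.
- square_box: A second box of the same wood and height (50 mm), but square, 120 x 120 mm, fixed to the table, with its own lid on: leave alone. Origin at the centre of its underside. It may stand left or right of the long box.
- square_lid_handle (a point): Centre of the handle on the lid of the square box (the same handle, 16 x 70 x 28 mm, along its own y; 71 mm above the table). To be left alone.
- roller_center (a point): Centre of the loose clear acrylic roller, a straight bar 180 mm long (own y) and 28 mm in diameter, lying on the table nearer the robot than the boxes, its centre 14 mm above what it lies on. About 0.13 kg. It does not roll away when released. In the box its centre is 20 mm above the underside of the box.
- roller: The same roller; origin on its underside, below the centre; own y along its length.
- bottle_center (a point): Centre of the red paint bottle with a white cap (38 mm diameter, 118 mm high) that stands loose beyond and between the two boxes. To be left standing where it is.
Things that resemble listed ones, but are neither listed nor needed, are in the scene too. Leave any green look-alike of the part that bears bottle_center alone.

How it is judged (in metres and radians):
On the way, in this order (a step that is already met when the one before it is completed fails the run):
1. the long box's lid lies flat on the table, handle up, clear of the box (height (world z) of long_lid_handle below 0.034 m and angle between long_lid_handle's own z axis and vertical below 0.08 rad and horizontal distance between long_lid_handle and long_box above 0.1 m), for 0.2 s.
2. the roller lies on the floor of the long box (x of roller_center in the frame of long_box between -0.05 and 0.05 m and y of roller_center in the frame of long_box between -0.016 and 0.016 m and z of roller_center in the frame of long_box below 0.026 m and linear speed of roller below 0.05 m/s), for 0.2 s.
At the end, for the whole second after the job is handed in: The roller lies on the long box's floor (within 50 mm across, 16 mm along of centre) and the box's lid is fully down: within 6 mm of centred, 0.05 rad of square, 2.5 mm of seated height. The square box's lid is within 20 mm and the upright bottle within 30 mm of their starts (x of long_lid_handle in the frame of long_box between -0.006 and 0.006 m and y of long_lid_handle in the frame of long_box between -0.006 and 0.006 m and z of long_lid_handle in the frame of long_box below 0.0735 m and angle between long_lid_handle's own z axis and vertical below 0.03 rad and angle between the y axis of long_lid_handle and the y axis of long_box, either way round below 0.05 rad and x of roller_center in the frame of long_box between -0.05 and 0.05 m and y of roller_center in the frame of long_box between -0.016 and 0.016 m and z of roller_center in the frame of long_box below 0.026 m and distance of square_lid_handle from where it was at the start of the episode below 0.02 m and distance of bottle_center from where it was at the start of the episode below 0.03 m and angle between bottle_center's own z axis and vertical below 0.2 rad); the robot touches nothing.
It fails at once if the roller is dropped (moving faster than 0.7 m/s out of the fingers) (linear speed of roller above 0.7 m/s and contact force between the fingers and roller below 0.1 N).
It fails at once if the square box's lid is moved by more than 30 mm (distance of square_lid_handle from where it was at the start of the episode above 0.03 m).
It fails at once if the red bottle is knocked over (angle between bottle_center's own z axis and vertical above 0.6 rad).
It also fails if it takes over 72 s, if anything falls off the work surface, if the arm or the gripper's body presses on something with over 40 N, if the wrist force passes 120 N, or if a joint passes its speed limit or range.

### The arm

A 7-joint arm with a two-finger parallel gripper is mounted at the origin on a cart in front of the work surface, level with it; the furniture and walls round the work are solid. World frame = base frame: x ahead of the robot, y to its left, z up, the work surface at z = 0. Lengths are in mm, angles in rad, forces in N, time in s.
With the tool pointing down it reaches from about 400 to 875 mm from the base axis. Payload 4.4 kg.
Tool frame: the origin (TCP) lies at the very end of the fingers, on their centre line; the grasp point (between the pads) lies 19 mm behind it (ctrl.grasp_offset is the distance from the TCP to the grasp point, in mm); z points along the fingers, y is the line along which they close (so a half turn about z gives the same grasp; the last joint's range is limited). The gripper opens to 85 mm and grips with 20 to 120 N. Pads are 22 mm wide; open, the fingers measure 114 mm over their backs; the gripper's body (76 mm by 85 mm) begins 54 mm behind the grasp point. The pads swing forward as they close: fully open they stand 13 mm farther back than shut.
Start: joints at [-1.358, 0.628, 0.038, 1.517, -0.027, 0.996, -0.02], TCP at [178.857, 624.922, 231.313] pointing down, gripper open.
Joint ranges: [-3.06, 3.06], [-0.37, 2.12], [-1.25, 1.32], [0.18, 2.47], [-1.1, 4.24], [0.23, 1.98], [-2.94, 2.94]. Speed limits (rad/s): [2.57, 2.57, 3.14, 3.14, 3.14, 3.14, 3.14].

### API

Orientations are given as [roll, pitch, yaw] about the fixed x, y, z axes, in that order (R = Rz(yaw) Ry(pitch) Rx(roll)).
In Python, from cell import status, cams, ctrl gives the robot as it stands.
- The arm moves only by the tool move_arm, never from a script. Its argument "plan" is a list of rows, each a list of 3 entries, a list of its own where there are three numbers: the shift along the world's x, y, z in mm, then the turn, a rotation vector about the world's x, y, z in degrees, then the opening, from 0 (shut) to 1 (fully open). In form: [[[x, y, z], [wx, wy, wz], gripper], ...]. A call has 1 to 10 rows; each row shifts and turns the commanded pose from where the row before left it; what a row does not reach is not made up. A row lasts 1/8 s, in which the tool goes at most 62.5 mm and 10.7 degrees, less where a joint would pass 70% of its speed; a pose out of reach is approached as far as the arm can. A call with a gripper value outside its range is refused whole. The fingers move at their own pace and stop on an object; the grip force is fixed at half the most. Time passes only in rows, so rows that do not move let the fingers close. It gives the time, the measured TCP pose, the force, the opening and the grip force at its end, in the units of the state.
- status.read_state(): the state, without advancing time (a new reading comes with each control period).
- cams.get_image(name): name is "side" or "top" or "wrist"; returns the picture (384x512x3 uint8, blue, green, red); there is no depth.
- cams.camera_params(name): a dict with "K" (3x3 intrinsics, pixels), "pose" (4x4, takes a point from camera to world coordinates); the wrist camera has in their place "tool_from_camera" (4x4, takes a point from camera to tool coordinates, whose origin is the TCP and whose axes are the flange's). Camera axes: x right, y down, z forward; pixel columns grow to the right and rows downward; lengths in mm; the calibration is good to about 2 mm. A picture is of the moment at which its call begins: read the wrist's pose just before it. camera_params takes no time and is no camera call.
- ctrl.finish_job(): hands the job in; it is judged then, once.
The state is a dict: "clock": time; "qpos": joint angles; "qd": joint speeds; "tau": joint torques, N m; "eef_pos": TCP position; "tool_rot": TCP orientation; "force": force on the tool from outside, world axes, zero at the start; "torque": the same for the moment, N m; "width": finger opening in mm; "gripper_force": force on a finger pad.
Only numpy, scipy, OpenCV 4.12 (cv2) and the standard library are available. Lean on these libraries where they do the work, as an engineer would, in place of code of your own. Each camera call takes 0.05 s, during which the arm holds its last target. There are 200 camera calls.

## Working session

There is one attempt and no reset: what is moved stays moved. The work goes in short steps, Python scripts to look and compute and a tool call to move; the robot and the scene stay as the last step left them, time stands still between calls to the robot, and variables do not carry over. Pictures are saved under pics/ and viewed, at most 10 in all, crops included, and the job is handed in when it is done.

Besides the shell and the picture viewer there is one more tool, called after "Request:" as a command line: name --argument value ..., lists and objects as JSON in quotes. move_arm: Moves the arm, as the interface text tells. Its arguments: {"type":"object","properties":{"plan":{"type":"array","items":{"type":"array"}}},"required":["plan"]}

```bash
ls; mkdir -p pics
python3 - <<'E'
from cell import status,cams,ctrl
import cv2,numpy as np
for n in("top","side"):
    cv2.imwrite(f"pics/{n}0.png",cams.get_image(n)); p=cams.camera_params(n); print(n,p["K"],np.round(p["pose"],3))
print(cams.camera_params("wrist"))
s=status.read_state(); print({k:s[k] for k in("clock","eef_pos","tool_rot","width","force")})
E
```

```text
pics
top [[465.72469751   0.         264.83814751]
 [  0.         465.72469751 199.12979209]
 [  0.           0.           1.        ]] [[ 2.200000e-02 -9.920000e-01  1.280000e-01  4.726530e+02]
 [-1.000000e+00 -1.900000e-02  1.900000e-02 -4.148800e+01]
 [-1.600000e-02 -1.290000e-01 -9.920000e-01  1.113032e+03]
 [ 0.000000e+00  0.000000e+00  0.000000e+00  1.000000e+00]]
side [[460.63263504   0.         251.08076496]
 [  0.         460.63263504 180.59716236]
 [  0.           0.           1.        ]] [[-9.79000e-01 -7.20000e-02  1.88000e-01  4.23362e+02]
 [-2.01000e-01  4.35000e-01 -8.78000e-01  8.48171e+02]
 [-1.80000e-02 -8.98000e-01 -4.41000e-01  4.96072e+02]
 [ 0.00000e+00  0.00000e+00  0.00000e+00  1.00000e+00]]
{'K': array([[295.02939636,   0.        , 257.47023538],
       [  0.        , 295.02939636, 195.05528201],
       [  0.        ,   0.        ,   1.        ]]), 'tool_from_camera': array([[ 4.95048951e-04, -9.47684417e-01, -3.19208396e-01,
         8.26621671e+01],
       [ 9.99999742e-01,  6.35238038e-04, -3.35067525e-04,
        -5.49495088e-01],
       [ 5.20311588e-04, -3.19208148e-01,  9.47684487e-01,
        -1.41579771e+02],
       [ 0.00000000e+00,  0.00000000e+00,  0.00000000e+00,
         1.00000000e+00]])}
{'clock': 0.1, 'eef_pos': array([178.71478959, 624.33992606, 230.46084926]), 'tool_rot': array([-3.13981364e+00,  4.76760287e-05,  2.86278725e+00]), 'width': 85.65719391557228, 'force': array([-0.8175202 , -0.27920033, -0.30521263])}
```

View pics/top0.png

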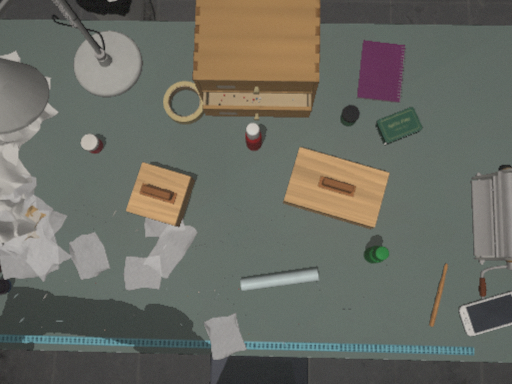

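View pics/side0.png

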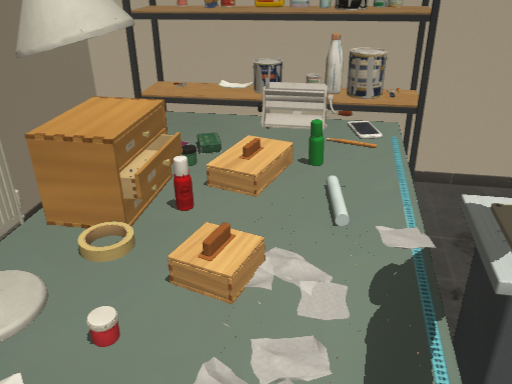

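The top image shows these candidates:
- **Boxes:** long box lid at (337,187) with its handle at (338,185). The square box at (160,194) is to be left alone.
- **Roller:** clear bar at (280,280). The pencil at (440,295) is not it.
- **Bottle:** red with a white cap at (253,137), side view (183,183). The red jar at (92,143) and the green bottle at (377,254) are look-alikes.

I choose the oblong box, the clear bar and the tall red bottle.

```bash
cat > h.py <<'E'
import cv2,numpy as np
from cell import status,cams,ctrl
from scipy.spatial.transform import Rotation as R
def cam(n):
    p=cams.camera_params(n)
    if n!="wrist": return p["K"],p["pose"]
    s=status.read_state(); T=np.eye(4); T[:3,:3]=R.from_euler("xyz",s["tool_rot"]).as_matrix(); T[:3,3]=s["eef_pos"]
    return p["K"],T@p["tool_from_camera"]
def ray(K,P,uv,z):
    uv=np.atleast_2d(np.float64(uv)); d=np.c_[uv,np.ones(len(uv))]@np.linalg.inv(K).T@P[:3,:3].T
    o=P[:3,3]; return (o+d*((z-o[2])/d[:,2])[:,None])[:,:2]
def proj(K,P,X):
    c=(np.atleast_2d(X)-P[:3,3])@P[:3,:3]; c=c@K.T; return c[:,:2]/c[:,2:]
def rect(w):  # centre, size(long,short), yaw of long axis deg
    (c,s,a)=cv2.minAreaRect(np.float32(w)); 
    if s[0]<s[1]: a+=90; s=s[::-1]
    return np.round(c,1),np.round(s,1),round((a+90)%180-90,1)
def blob(mask,near):
    n,l,st,ce=cv2.connectedComponentsWithStats(mask.astype(np.uint8))
    i=1+np.argmin(np.hypot(*(ce[1:]-near).T)+1e3*(st[1:,4]<25)); ys,xs=np.where(l==i); return np.c_[xs,ys]
def bgr_hsv(im): return cv2.cvtColor(im,cv2.COLOR_BGR2HSV)
E
python3 - <<'E'
from h import *
K,P=cam("top"); im=cv2.imread("pics/top0.png"); h=bgr_hsv(im); H,S,V=cv2.split(h)
for p in[(337,187),(310,175),(280,280),(340,215),(253,138),(430,200),(160,192)]: print(p,h[p[1],p[0]])
wood=(H>8)&(H<25)&(S>70)&(V>95)
b=blob(cv2.morphologyEx(wood.astype(np.uint8),cv2.MORPH_CLOSE,np.ones((15,15))),(337,187)); print("lid",len(b),rect(ray(K,P,b,57)), rect(b))
hd=(H<14)&(S>100)&(V<110); b=blob(hd,(338,185)); print("handle",len(b),rect(ray(K,P,b,85)),rect(b))
r=(V>110)&(S<70); r[:,:235]=0; r[:260]=0;r[300:]=0; b=blob(r,(280,280)); print("roller",len(b),rect(ray(K,P,b,14)),rect(b))
for nm,p in dict(bottle=(253,148),gap=(235,210),right=(430,205),sqR=(192,180),sqR2=(180,222),boxL=(287,195),boxL2=(300,150),rack=(474,200),green=(377,262),box=(390,170),grb=(400,142)).items(): print(nm,ray(K,P,p,0).round())
crop=np.hstack([cv2.resize(im[140:310,230:400],(510,510),interpolation=cv2.INTER_CUBIC)]); cv2.imwrite("pics/c1.png",crop)
E
```

```text
(337, 187) [ 12 135 115]
(310, 175) [ 16 108 170]
(280, 280) [ 87  13 197]
(340, 215) [ 16 111 189]
(253, 138) [ 17  17 104]
(430, 200) [ 70  21 108]
(160, 192) [ 12 138 139]
lid 5614 (array([ 639.7, -183.4]), array([215.8, 138.3]), 74.6) (array([336.3, 187.6]), array([95.2, 59.6]), 16.3)
handle 109 (array([734.5,   4.9]), array([35.6, 32.6]), -76.6) (array([254.3, 142.4]), array([15.7, 14. ]), -12.1)
roller 5098 (array([ 430.1, -183.7]), array([458.5,  89.6]), -88.7) (array([334. , 279.5]), array([198.,  39.]), 0.0)
bottle [[742.  12.]]
gap [[589.  51.]]
right [[ 610. -415.]]
sqR [[660. 158.]]
sqR2 [[557. 183.]]
boxL [[628. -73.]]
boxL2 [[ 739. -103.]]
rack [[ 624. -520.]]
green [[ 472. -288.]]
box [[ 693. -321.]]
grb [[ 763. -346.]]
```

View pics/c1.png

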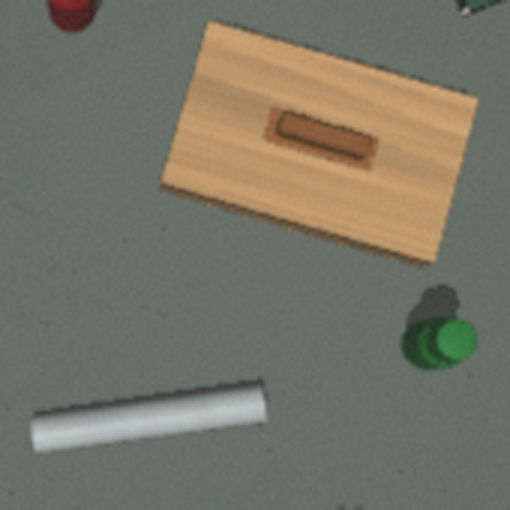

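The crop confirms the oblong box lid with its dark bar handle, lid corners at crop (210,22), (477,98), (434,263), (163,185). The clear bar's ends are at (35,435) and (265,400). Next I swing the arm over.

Request:
move_arm --plan '[[[39,-31,0],[0,0,-4.5],1],[[39,-31,0],[0,0,-4.5],1],[[39,-31,0],[0,0,-4.5],1],[[39,-31,0],[0,0,-4.5],1],[[39,-31,0],[0,0,-4.5],1],[[39,-31,0],[0,0,-4.5],1],[[39,-31,0],[0,0,-4.5],1],[[39,-31,0],[0,0,-4.5],1],[[39,-31,0],[0,0,-4.5],1],[[39,-31,0],[0,0,-4.5],1]]'

```text
clock: 1.35
eef_pos: [569.7, 313.8, 230.9]
tool_rot: [-3.141, -0.0, 2.075]
force: [0.4, 0.3, 0.2]
width: 85.4
gripper_force: 0.0
```

Request:
move_arm --plan '[[[8,-50,0],[0,0,-4.5],1],[[8,-50,0],[0,0,-4.5],1],[[8,-50,0],[0,0,-4.5],1],[[8,-50,0],[0,0,-4.5],1],[[8,-50,0],[0,0,-4.5],1],[[8,-50,0],[0,0,-4.5],1],[[8,-50,0],[0,0,-4.5],1],[[8,-50,0],[0,0,-4.5],1],[[8,-50,0],[0,0,-4.5],1],[[2,-49,0],[0,0,-4.5],1]]'

```text
clock: 2.6
eef_pos: [642.9, -185.5, 230.7]
tool_rot: [-3.141, -0.0, 1.29]
force: [0.1, 0.3, -0.3]
width: 85.6
gripper_force: 0.0
```

Run:
```python
from h import *
K,P=cam("wrist"); im=cams.get_image("wrist"); cv2.imwrite("pics/w1.png",im); np.savez("w1.npz",K=K,P=P)
s=status.read_state();print(s["clock"],s["eef_pos"],np.degrees(s["tool_rot"]),s["qpos"])
print(proj(K,P,[[643,-184,57],[643,-184,85],[740,15,0]]))
```

```text
2.65 [ 641.15645849 -195.75836521  231.17549983] [179.8943478    0.47289945  73.23959739] [-0.00238753  0.69822442  0.45798575  1.46440103 -0.32383457  1.0527107
  0.23015063]
[[257.65255455 172.51003693]
 [257.65971198 179.35829143]
 [294.09911203 -43.49411302]]
```

View pics/w1.png

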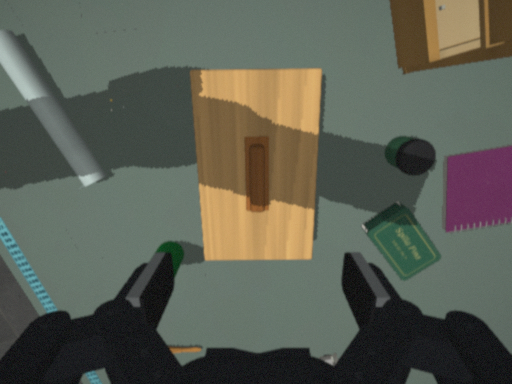

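The wrist view shows the lid straight ahead, corners (192,70), (321,69), (311,259), (206,260), with the handle at (257,174). The arm was still settling, so I measure again.

Request:
move_arm --plan '[[[0,0,0],[0,0,0],1],[[0,0,0],[0,0,0],1],[[0,0,0],[0,0,0],1]]'

```text
clock: 3.02
eef_pos: [643.2, -182.0, 231.1]
tool_rot: [-3.141, -0.001, 1.295]
force: [0.1, -0.2, 0.2]
width: 85.1
gripper_force: 0.0
```

```bash
cat > lid.py <<'E'
from h import *
K,P=cam("wrist"); s=status.read_state(); im=cams.get_image("wrist"); cv2.imwrite("pics/w2.png",im); H,S,V=cv2.split(bgr_hsv(im))
print(s["clock"],s["eef_pos"],np.degrees(s["tool_rot"]))
wood=cv2.morphologyEx(((H>6)&(H<28)&(S>70)&(V>40)).astype(np.uint8),cv2.MORPH_CLOSE,np.ones((9,9)))
b=blob(wood,(257,165)); print("lid@57",len(b),rect(ray(K,P,b,57)),rect(b))
a=cv2.approxPolyDP(cv2.convexHull(b.astype(np.int32)),8,True)[:,0]; print(a.tolist(),ray(K,P,a,57).round(1).tolist())
hd=(H<15)&(S>140)&(V<125); hd[:120]=0;hd[230:]=0; b=blob(hd,(257,174)); print("handle",len(b),rect(ray(K,P,b,75)),rect(b))
E
python3 lid.py
```

```text
3.025 [ 643.1667255  -182.01790667  231.12239562] [-1.79970828e+02 -6.51949380e-02  7.41802318e+01]
lid@57 22789 (array([ 641.8, -185.4]), array([214.9, 132.2]), 74.4) (array([257.4, 167.3]), array([189.9, 131. ]), 89.4)
[[322, 73], [311, 261], [205, 262], [191, 75]] [[732.2, -100.2], [675.7, -305.1], [550.7, -271.2], [606.6, -66.6]]
handle 1091 (array([ 642.8, -180.5]), array([76.5, 23.5]), 73.9) (array([257.5, 175.5]), array([71., 23.]), -90.0)
```

Request:
move_arm --plan '[[[-1,-3,-40],[0,0,0.2],1],[[0,0,-40],[0,0,0],1],[[0,0,-40],[0,0,0],1],[[0,0,-30],[0,0,0],1],[[0,0,-20],[0,0,0],1],[[0,0,0],[0,0,0],1],[[0,0,0],[0,0,0],1],[[0,0,0],[0,0,0],1]]'

```text
clock: 4.08
eef_pos: [642.9, -187.4, 62.9]
tool_rot: [3.139, 0.0, 1.296]
force: [-0.3, -0.4, 0.2]
width: 85.2
gripper_force: 0.0
```

Request:
move_arm --plan '[[[0,0,0],[0,0,0],0],[[0,0,0],[0,0,0],0],[[0,0,0],[0,0,0],0],[[0,0,0],[0,0,0],0],[[0,0,0],[0,0,0],0],[[0,0,0],[0,0,0],0],[[0,0,0],[0,0,0],0],[[0,0,0],[0,0,0],0]]'

```text
clock: 5.08
eef_pos: [642.0, -187.2, 61.5]
tool_rot: [3.141, -0.0, 1.295]
force: [-0.2, 1.0, 2.9]
width: 14.9
gripper_force: 60.7
```

Request:
move_arm --plan '[[[0,0,5],[0,0,0],0],[[0,0,10],[0,0,0],0],[[0,0,15],[0,0,0],0],[[0,0,30],[0,0,0],0],[[0,0,40],[0,0,0],0],[[0,10,0],[0,0,-4],0],[[-4,19,0],[0,0,-8],0],[[-4,20,0],[0,0,-8],0],[[-5,25,0],[0,0,-8],0],[[-5,25,0],[0,0,-8],0]]'

```text
clock: 6.32
eef_pos: [623.9, -87.2, 162.4]
tool_rot: [3.141, -0.001, 0.662]
force: [0.3, 0.1, -1.7]
width: 14.8
gripper_force: 60.1
```

Request:
move_arm --plan '[[[-5,25,0],[0,0,-8],0],[[-5,25,0],[0,0,-8],0],[[-5,25,0],[0,0,-8],0],[[-5,25,0],[0,0,-8],0],[[-5,20,0],[0,0,-8],0],[[-5,10,0],[0,0,-8],0],[[-5,0,0],[0,0,0],0],[[0,0,0],[0,0,0],0],[[0,0,0],[0,0,0],0],[[0,0,0],[0,0,0],0]]'

```text
clock: 7.58
eef_pos: [589.1, 41.3, 161.5]
tool_rot: [-3.141, -0.001, -0.171]
force: [-1.3, 0.2, -1.6]
width: 14.7
gripper_force: 60.1
```

Run:
```python
from h import *
cv2.imwrite("pics/s1.png",np.hstack([cams.get_image("side")[60:384,60:460],cams.get_image("top")[60:384,112:512]]))
s=status.read_state(); print(s["eef_pos"],np.degrees(s["tool_rot"]),s["width"],s["gripper_force"],s["qpos"])
```

```text
[588.99351446  41.50884197 161.37051422] [-1.79996933e+02 -8.74398440e-03 -9.78802102e+00] 15.125464314002423 60.05766749382019 [-0.61030832  0.7847685   0.85005704  1.7740859  -0.72550173  0.9276735
 -1.18514257]
```

View pics/s1.png

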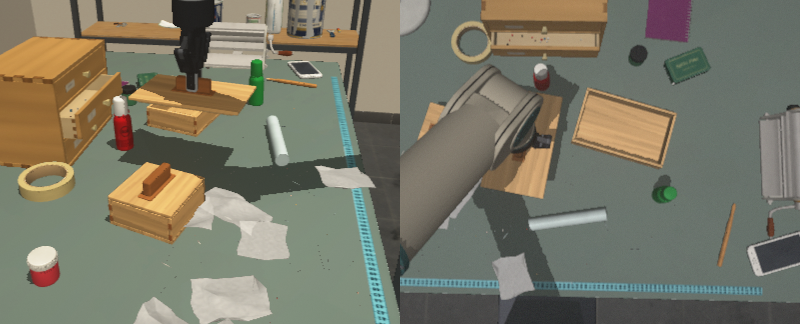

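The lid is held roughly level at left-of-box, with its right part at combined-picture (530,150). The open box at (625,127) is empty and the bottle is clear at (541,75). Now I lower the lid.

Request:
move_arm --plan '[[[5,0,-30],[0,0,0],0],[[0,0,-35],[0,0,0],0],[[0,0,-30],[0,0,0],0],[[0,0,-20],[0,0,0],0],[[0,0,-10],[0,0,0],0],[[0,0,-5],[0,0,0],0],[[0,0,-5],[0,0,0],0],[[0,0,-4],[0,0,0],0],[[0,0,0],[0,0,0],0],[[0,0,0],[0,0,0],0]]'

```text
clock: 8.93
eef_pos: [594.0, 41.9, 22.6]
tool_rot: [-3.142, -0.0, -0.171]
force: [0.7, 0.2, -1.3]
width: 15.0
gripper_force: 60.1
```

Run:
```python
from h import *
K,P=cam("top"); im=cams.get_image("top"); cv2.imwrite("pics/top1.png",im); H,S,V=cv2.split(bgr_hsv(im))
s=status.read_state(); print(s["eef_pos"],s["force"])
wood=(H>6)&(H<28)&(S>60)&(V>60)
b=blob(cv2.morphologyEx(wood.astype(np.uint8),cv2.MORPH_CLOSE,np.ones((7,7))),(337,187)); print("box",len(b),rect(ray(K,P,b,50)))
a=cv2.approxPolyDP(cv2.convexHull(b.astype(np.int32)),4,True)[:,0]; print(a.tolist(),ray(K,P,a,50).round(1).tolist())
r=((V>135)&(S<45)); r[:,:238]=0; r[:262]=0;r[296:]=0;r[:,325:]=0; b=blob(r,(280,280)); print("roller",len(b),rect(ray(K,P,b,16)),rect(b))
```

```text
[594.05959246  41.92152639  22.59803894] [-0.09464294 -1.47228227 -2.49678467]
box 5572 (array([ 639.9, -183.5]), array([216.5, 138.8]), 74.5)
[[388, 173], [371, 228], [283, 202], [299, 148]] [[676.4, -304.0], [548.6, -263.9], [604.2, -62.9], [731.8, -98.0]]
roller 798 (array([426.6, -62.5]), array([172.8,  25.2]), -81.0) (array([281.2, 279.7]), array([74.4, 11. ]), -7.9)
```

Still about 3 mm above the table, so I lower until contact and release.

Request:
move_arm --plan '[[[0,0,-2],[0,0,0],0],[[0,0,-1],[0,0,0],0],[[0,0,0],[0,0,0],0],[[0,0,0],[0,0,0],0]]'

```text
clock: 9.48
eef_pos: [593.8, 41.9, 19.5]
tool_rot: [-3.141, -0.0, -0.171]
force: [-0.9, 0.5, 2.1]
width: 14.3
gripper_force: 60.6
```

Request:
move_arm --plan '[[[0,0,0],[0,0,0],0.3],[[0,0,0],[0,0,0],0.6],[[0,0,0],[0,0,0],1],[[0,0,0],[0,0,0],1],[[0,0,0],[0,0,0],1],[[0,0,0],[0,0,0],1]]'

```text
clock: 10.22
eef_pos: [593.9, 41.9, 19.3]
tool_rot: [3.142, -0.0, -0.171]
force: [0.2, -0.6, -0.5]
width: 85.3
gripper_force: 0.0
```

Request:
move_arm --plan '[[[0,0,20],[0,0,0],1],[[0,0,40],[0,0,0],1],[[0,0,50],[0,0,0],1],[[0,0,40],[0,0,0],1],[[0,0,0],[0,0,0],1],[[0,0,0],[0,0,0],1]]'

```text
clock: 10.98
eef_pos: [593.5, 42.3, 169.6]
tool_rot: [-3.141, 0.0, -0.171]
force: [0.1, -0.5, -0.6]
width: 85.3
gripper_force: 0.0
```

Request:
move_arm --plan '[[[-10,-5,0],[0,0,6],1],[[-17,-11,0],[0,0,10],1],[[-17,-11,0],[0,0,10],1],[[-17,-11,0],[0,0,10],1],[[-17,-11,0],[0,0,10],1],[[-17,-11,0],[0,0,10],1],[[-17,-11,0],[0,0,10],1],[[-17,-11,0],[0,0,10],1],[[-17,-11,0],[0,0,10],1],[[-17,-11,0],[0,0,10],1]]'

```text
clock: 12.22
eef_pos: [429.3, -62.2, 168.5]
tool_rot: [-3.139, -0.0, 1.511]
force: [-0.1, -0.8, 0.3]
width: 85.9
gripper_force: 0.0
```

Request:
move_arm --plan '[[[-4,0,20],[0,0,8],1],[[0,0,20],[0,0,5],1],[[0,0,0],[0,0,0],1],[[0,0,0],[0,0,0],1],[[0,0,0],[0,0,0],1],[[0,0,0],[0,0,0],1]]'

```text
clock: 12.98
eef_pos: [426.5, -62.0, 208.7]
tool_rot: [-3.14, -0.0, 1.732]
force: [0.7, -0.1, -0.3]
width: 85.3
gripper_force: 0.0
```

```bash
cat > rol.py <<'E'
from h import *
K,P=cam("wrist"); s=status.read_state(); im=cams.get_image("wrist"); cv2.imwrite("pics/w3.png",im); H,S,V=cv2.split(bgr_hsv(im))
print(s["clock"],s["eef_pos"],np.degrees(s["tool_rot"]),s["qpos"])
c=proj(K,P,[[427,-62,14]])[0]; print(c, proj(K,P,[[413,27,14],[441,-151,14]]))
for z in(0,10,20,40): print(bgr_hsv(im)[int(c[1]),min(511,int(c[0])+z)])
E
python3 rol.py
```

```text
12.975 [426.48326703 -61.97265624 208.70196707] [-1.79919227e+02 -9.16379365e-03  9.92115496e+01] [-0.1878608   0.3760058   0.35814045  2.12897683 -0.20822013  0.67047246
  0.4721606 ]
[258.74825021 169.58313822] [[259.30542371  87.57302711]
 [258.27689616 238.96152355]]
[ 81  20 125]
[ 83  19 106]
[68 28 72]
[65 20 75]
```

View pics/w3.png

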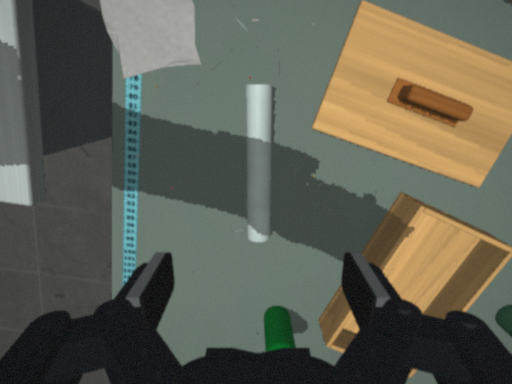

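The wrist view shows the roller at (258,84) to (258,241), centred under the tool and aligned with it. The lid lies flat at (420,100).

Request:
move_arm --plan '[[[0,0,-50],[0,0,0],1],[[0,0,-50],[0,0,0],1],[[0,0,-45],[0,0,0],1],[[0,0,-30],[0,0,0],1],[[0,0,-20],[0,0,0],1],[[0,0,-9],[0,0,0],1],[[0,0,0],[0,0,0],1],[[0,0,0],[0,0,0],1]]'

```text
clock: 14.02
eef_pos: [426.7, -60.1, 14.9]
tool_rot: [-3.141, -0.006, 1.732]
force: [0.5, -0.3, -0.1]
width: 85.4
gripper_force: 0.0
```

Request:
move_arm --plan '[[[0,0,0],[0,0,0],0],[[0,0,0],[0,0,0],0],[[0,0,0],[0,0,0],0],[[0,0,0],[0,0,0],0],[[0,0,0],[0,0,0],0],[[0,0,0],[0,0,0],0],[[0,0,0],[0,0,0],0]]'

```text
clock: 14.9
eef_pos: [426.6, -60.1, 15.2]
tool_rot: [-3.141, -0.006, 1.731]
force: [-0.4, 0.5, 5.7]
width: 26.8
gripper_force: 59.5
```

Run:
```python
from h import *
s=status.read_state(); print(s["qpos"],s["force"],s["torque"])
```

```text
[-0.11188372  0.77929133  0.28478007  2.26686538 -1.05640592  0.23590454
  1.29873916] [-0.3794969   0.50809782  5.66561649] [ 0.020513    0.17757157 -0.02667224]
```

Request:
move_arm --plan '[[[0,0,4],[0,0,0],0],[[0,0,4],[0,0,0],0],[[0,0,4],[0,0,0],0],[[0,0,3],[0,0,0],0],[[0,0,0],[0,0,0],0],[[0,0,0],[0,0,0],0]]'

```text
clock: 15.65
eef_pos: [426.4, -60.0, 29.6]
tool_rot: [-3.141, -0.006, 1.732]
force: [-0.4, -0.3, -1.2]
width: 26.7
gripper_force: 59.3
```

Run:
```python
from h import *
s=status.read_state(); print(s["qpos"],s["force"],s["torque"],s["eef_pos"])
im=cams.get_image("side"); cv2.imwrite("pics/s2.png",cv2.resize(im[100:260,230:430],(800,600)))
```

```text
[-0.15567258  0.75640035  0.35003769  2.26467228 -1.01660583  0.2873885
  1.26327416] [-0.3836394  -0.30325638 -1.20635909] [-0.08590382 -0.00249272  0.03327923] [426.43975073 -59.97649436  29.62643266]
```

View pics/s2.png

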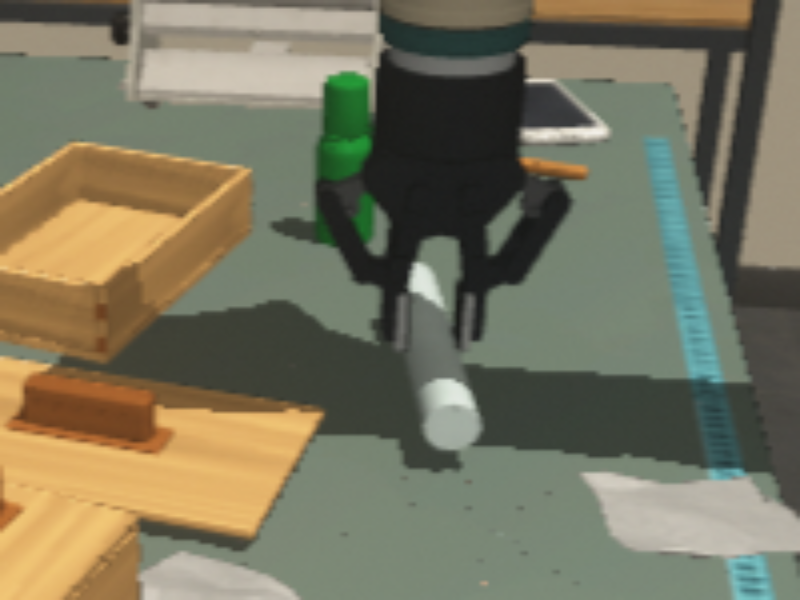

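Held level, with a low hold near the fingertips; the arm was at its inner reach limit. I carry it low a little farther out, set it down and regrip deeper.

Request:
move_arm --plan '[[[1,-3,0],[0,0,0],0],[[2,-6,0],[0,0,0],0],[[3,-9,0],[0,0,0],0],[[4,-12,0],[0,0,0],0],[[4,-12,0],[0,0,0],0],[[4,-12,0],[0,0,0],0],[[4,-11,0],[0,0,0],0],[[2,-6,0],[0,0,0],0],[[1,-4,0],[0,0,0],0],[[0,0,-4],[0,0,0],0]]'

```text
clock: 16.95
eef_pos: [451.6, -135.1, 25.7]
tool_rot: [-3.141, -0.006, 1.732]
force: [0.2, 0.6, -0.4]
width: 26.9
gripper_force: 59.3
```

Request:
move_arm --plan '[[[0,0,-4],[0,0,0],0],[[0,0,-3],[0,0,0],0],[[0,0,-2],[0,0,0],0],[[0,0,-1],[0,0,0],0],[[0,0,0],[0,0,0],0],[[0,0,0],[0,0,0],0]]'

```text
clock: 17.7
eef_pos: [451.5, -135.1, 15.7]
tool_rot: [-3.141, -0.006, 1.732]
force: [0.2, 0.6, -1.3]
width: 26.9
gripper_force: 59.3
```

Request:
move_arm --plan '[[[0,0,-1],[0,0,0],0],[[0,0,0],[0,0,0],0],[[0,0,0],[0,0,0],0.4],[[0,0,0],[0,0,0],0.7],[[0,0,0],[0,0,0],0.7],[[0,0,-4],[0.3,0,0],0.7],[[0,0,-4],[0,0,0],0.7],[[0,0,-3],[0,0,0],0.7],[[0,0,0],[0,0,0],0.7],[[0,0,0],[0,0,0],0.7]]'

```text
clock: 18.95
eef_pos: [451.4, -135.1, 3.7]
tool_rot: [-3.141, -0.011, 1.732]
force: [-1.2, -0.4, -0.0]
width: 59.8
gripper_force: 0.0
```

Run:
```python
from h import *
s=status.read_state(); print(s["qpos"],s["force"],s["torque"],s["eef_pos"])
```

```text
[ 0.00669741  0.83134612  0.35088266  2.16036785 -0.97647103  0.32432864
  1.36206942] [-1.23343168 -0.37762261 -0.04660772] [ 0.01969352 -0.05205164  0.00142327] [ 451.42074796 -135.11169577    3.65532481]
```

Request:
move_arm --plan '[[[0,0,0],[-0.6,0,0],0.7],[[0,0,0],[0,0,0],0],[[0,0,0],[0,0,0],0],[[0,0,0],[0,0,0],0],[[0,0,0],[0,0,0],0],[[0,0,0],[0,0,0],0],[[0,0,0],[0,0,0],0]]'

```text
clock: 19.82
eef_pos: [451.5, -135.0, 3.9]
tool_rot: [-3.14, -0.001, 1.732]
force: [-0.2, 0.4, 3.9]
width: 27.4
gripper_force: 60.2
```

Request:
move_arm --plan '[[[0,0,4],[0,0,0],0],[[0,0,4],[0,0,0],0],[[0,0,4],[0,0,0],0],[[0,0,0],[0,0,0],0],[[0,0,0],[0,0,0],0]]'

```text
clock: 20.45
eef_pos: [451.5, -135.0, 15.7]
tool_rot: [-3.14, -0.001, 1.732]
force: [-0.8, 0.2, -0.7]
width: 27.3
gripper_force: 59.6
```

Request:
move_arm --plan '[[[0,0,8],[0,0,0],0],[[0,0,14],[0,0,0],0],[[0,0,18],[0,0,0],0],[[0,0,16],[0,0,0],0],[[6,0,10],[0,0,-1],0],[[12,-2,4],[0,0,-2],0],[[18,-5,0],[0,0,-3],0],[[22,-6,0],[0,0,-3],0],[[25,-7,0],[0,0,-3],0],[[25,-7,0],[0,0,-3],0]]'

```text
clock: 21.7
eef_pos: [560.0, -162.0, 86.1]
tool_rot: [-3.139, -0.001, 1.468]
force: [0.9, -0.5, -1.2]
width: 26.9
gripper_force: 59.4
```

Request:
move_arm --plan '[[[25,-7,0],[0,0,-3],0],[[22,-6,0],[0,0,-3],0],[[18,-6,0],[0,0,-2],0],[[12,-4,0],[0,0,-1],0],[[5,-1,0],[0,0,-0.8],0],[[0,0,0],[0,0,0],0],[[0,0,0],[0,0,0],0],[[0,0,0],[0,0,0],0]]'

```text
clock: 22.7
eef_pos: [641.1, -185.9, 85.8]
tool_rot: [-3.14, -0.001, 1.299]
force: [0.2, -0.9, -1.4]
width: 27.2
gripper_force: 59.4
```

Run:
```python
from h import *
K,P=cam("wrist"); s=status.read_state(); im=cams.get_image("wrist"); cv2.imwrite("pics/w4.png",im)
print(s["clock"],s["eef_pos"],np.degrees(s["tool_rot"]),s["force"],s["qpos"])
```

```text
22.7 [ 641.05707187 -185.90368354   85.79302663] [-1.79881979e+02 -7.67407023e-02  7.44110700e+01] [ 0.2063     -0.93497851 -1.41943808] [-0.17014457  0.96670297  0.78238564  1.59144636 -0.80668409  0.93559125
  0.62768521]
```

View pics/w4.png

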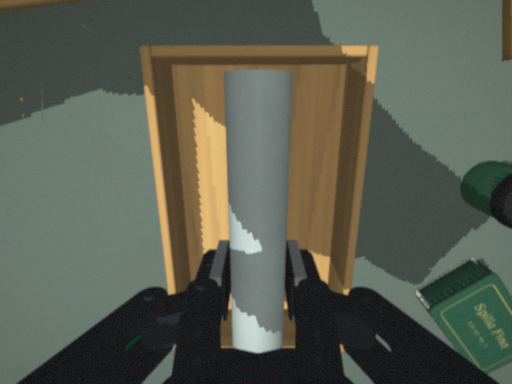

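The roller lies over the box opening: far end (258,72), near end about (258,350), box far rim at row 50. I check numerically that it is centred.

Run:
```python
from h import *
K,P=cam("wrist"); a=np.radians(74.4); u=np.array([np.cos(a),np.sin(a)]); n=np.array([u[1],-u[0]]); c=np.array([641.8,-185.4])
for nm,p,z in[("far",(258,72),110),("near",(258,350),100),("rimL",(149,47),50),("rimR",(378,47),50),("rnear",(175,293),50),("rnearR",(346,293),50)]:
    d=ray(K,P,p,z)[0]-c; print(nm,(d@u).round(1),(d@n).round(1))
```

```text
far 89.1 -0.9
near -52.5 -0.7
rimL 105.9 -60.1
rimR 106.0 64.2
rnear -52.7 -60.0
rnearR -52.5 62.1
```

Request:
move_arm --plan '[[[1,0,-8],[0,0,0],0],[[0,0,-14],[0,0,0],0],[[0,0,-16],[0,0,0],0],[[0,0,-14],[0,0,0],0],[[0,0,-10],[0,0,0],0],[[0,0,-6],[0,0,0],0],[[0,0,-3],[0,0,0],0],[[0,0,-3],[0,0,0],0],[[0,0,0],[0,0,0],0],[[0,0,0],[0,0,0],0]]'

```text
clock: 24.0
eef_pos: [642.7, -186.1, 12.0]
tool_rot: [-3.14, -0.001, 1.299]
force: [1.1, -0.4, -1.1]
width: 27.7
gripper_force: 59.4
```

Request:
move_arm --plan '[[[0,0,-1],[0,0,0],0],[[0,0,-1],[0,0,0],0],[[0,0,0],[0,0,0],0],[[0,0,0],[0,0,0],0]]'

```text
clock: 24.5
eef_pos: [642.6, -186.1, 10.0]
tool_rot: [-3.14, -0.001, 1.299]
force: [-1.6, 1.6, 4.1]
width: 27.5
gripper_force: 59.9
```

Contact with the floor (force +4 N), so I release with a partial opening and withdraw.

Request:
move_arm --plan '[[[0,0,0],[0,0,0],0.4],[[0,0,0],[0,0,0],0.55],[[0,0,0],[0,0,0],0.55],[[0,0,0],[0,0,0],0.55],[[0,0,10],[0,0,0],0.55],[[0,0,25],[0,0,0],0.55],[[0,0,40],[0,0,0],0.55],[[0,0,50],[0,0,0],0.7],[[0,0,25],[0,0,0],1],[[0,0,0],[0,0,0],1]]'

```text
clock: 25.75
eef_pos: [644.0, -187.2, 163.9]
tool_rot: [3.137, -0.001, 1.299]
force: [-0.3, -0.3, -0.3]
width: 85.3
gripper_force: 0.0
```

Request:
move_arm --plan '[[[-2,10,0],[0,0,-4],1],[[-5,20,0],[0,0,-8],1],[[-5,25,0],[0,0,-8],1],[[-5,25,0],[0,0,-8],1],[[-5,25,0],[0,0,-8],1],[[-5,25,0],[0,0,-8],1],[[-5,25,0],[0,0,-8],1],[[-5,25,0],[0,0,-8],1],[[-5,25,0],[0,0,-8],1],[[-5,20,0],[0,0,-8],1]]'

```text
clock: 27.0
eef_pos: [594.7, 40.4, 159.1]
tool_rot: [-3.139, 0.0, -0.032]
force: [0.7, -0.3, -0.8]
width: 85.4
gripper_force: 0.0
```

Request:
move_arm --plan '[[[-2,3,0],[0,0,-8.2],1],[[0,0,0],[0,0,0],1],[[0,0,0],[0,0,0],1],[[0,0,0],[0,0,0],1]]'

```text
clock: 27.5
eef_pos: [593.5, 41.5, 159.8]
tool_rot: [-3.14, -0.001, -0.17]
force: [-0.2, 0.4, -0.4]
width: 85.3
gripper_force: 0.0
```

```bash
cat > chk.py <<'E'
from h import *
K,P=cam("wrist"); s=status.read_state(); im=cams.get_image("wrist"); cv2.imwrite("pics/w5.png",im); H,S,V=cv2.split(bgr_hsv(im))
print(s["clock"],s["eef_pos"],np.degrees(s["tool_rot"]),s["qpos"])
wood=cv2.morphologyEx(((H>6)&(H<28)&(S>70)&(V>40)).astype(np.uint8),cv2.MORPH_CLOSE,np.ones((9,9)))
b=blob(wood,proj(K,P,[[594,42,15]])[0]); print("lid@15",len(b),rect(ray(K,P,b,15)))
t=cams.get_image("top"); w=cv2.resize(im,(400,300)); cv2.imwrite("pics/c5.png",np.hstack([w,cv2.resize(t[120:300,200:440],(400,300))]))
E
python3 chk.py
```

```text
27.5 [593.49105025  41.45413773 159.75818204] [-1.79888233e+02 -6.81207970e-02 -9.75221500e+00] [-0.73844778  0.98394589  1.21932967  1.76760331 -1.01615904  1.17099975
 -0.93390081]
lid@15 27392 (array([595.4,  41. ]), array([215.1, 130.9]), -9.6)
```

View pics/c5.png

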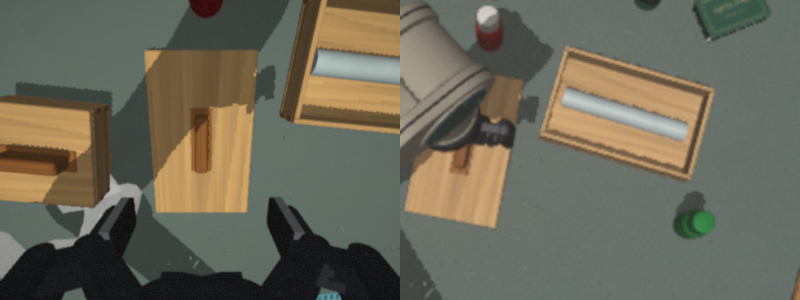

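The roller lies inside the box (right half, (562,97) to (688,130)). The lid is where I left it at (200,130) in the left half. Now I regrip it.

Request:
move_arm --plan '[[[0,0,-30],[0,0,0],1],[[0,0,-40],[0,0,0],1],[[0,0,-35],[0,0,0],1],[[0,0,-20],[0,0,0],1],[[0,0,-10],[0,0,0],1],[[0,0,-5],[0,0,0],1],[[0,0,0],[0,0,0],1],[[0,0,0],[0,0,0],1]]'

```text
clock: 28.6
eef_pos: [593.9, 41.8, 20.3]
tool_rot: [-3.14, -0.002, -0.171]
force: [0.1, -0.7, 0.5]
width: 85.4
gripper_force: 0.0
```

Run:
```python
from h import *
s=status.read_state(); print(s["qpos"],s["force"],s["eef_pos"],s["tool_rot"])
```

```text
[-0.59682112  1.03771408  0.84797417  1.83293094 -1.08603792  0.81967023
 -0.90410419] [ 0.11099817 -0.67854431  0.54798047] [593.89943988  41.84344025  20.30219397] [-3.13992389e+00 -2.20310950e-03 -1.70553955e-01]
```

Same pose as at release, so close, lift and swing back.

Request:
move_arm --plan '[[[0,0,-1],[0,0,0],1],[[0,0,0],[0,0,0],0],[[0,0,0],[0,0,0],0],[[0,0,0],[0,0,0],0],[[0,0,0],[0,0,0],0],[[0,0,0],[0,0,0],0],[[0,0,0],[0,0,0],0],[[0,0,0],[0,0,0],0]]'

```text
clock: 29.6
eef_pos: [593.6, 41.9, 18.9]
tool_rot: [-3.14, -0.001, -0.171]
force: [-0.9, -0.1, 2.1]
width: 15.4
gripper_force: 60.5
```

Request:
move_arm --plan '[[[0,0,5],[0,0,0],0],[[0,0,10],[0,0,0],0],[[0,0,25],[0,0,0],0],[[0,0,35],[0,0,0],0],[[0,0,35],[0,0,0],0],[[0,0,20],[0,0,0],0],[[0,0,10],[0,0,0],0],[[0,0,0],[0,0,0],0],[[0,0,0],[0,0,0],0]]'

```text
clock: 30.72
eef_pos: [592.7, 42.2, 157.5]
tool_rot: [-3.14, 0.001, -0.171]
force: [-0.8, 0.4, -1.2]
width: 14.6
gripper_force: 59.9
```

Request:
move_arm --plan '[[[2,-5,0],[0,0,4],0],[[3,-10,0],[0,0,8],0],[[4,-20,0],[0,0,8],0],[[5,-25,0],[0,0,8],0],[[5,-25,0],[0,0,8],0],[[5,-25,0],[0,0,8],0],[[5,-25,0],[0,0,8],0],[[5,-25,0],[0,0,8],0],[[5,-25,0],[0,0,8],0],[[5,-25,0],[0,0,8],0]]'

```text
clock: 31.98
eef_pos: [636.8, -168.6, 157.2]
tool_rot: [-3.137, -0.001, 1.16]
force: [0.6, 0.6, -1.5]
width: 15.1
gripper_force: 59.8
```

Request:
move_arm --plan '[[[4,-12,0],[0,0,5],0],[[1,-7,0],[0,0,3],0],[[0,0,-20],[0,0,0],0],[[0,0,-20],[0,0,0],0],[[0,0,0],[0,0,0],0],[[0,0,0],[0,0,0],0],[[0,0,0],[0,0,0],0]]'

```text
clock: 32.85
eef_pos: [642.9, -187.1, 119.3]
tool_rot: [-3.141, -0.001, 1.296]
force: [0.9, -0.6, -2.1]
width: 14.8
gripper_force: 59.8
```

Run:
```python
from h import *
s=status.read_state(); print(s["qpos"],s["force"],s["eef_pos"],s["tool_rot"])
```

```text
[-0.07156015  0.85482187  0.57443246  1.56517149 -0.55663263  0.89051026
  0.42824901] [ 0.86393737 -0.56409042 -2.06295829] [ 642.93442043 -187.14257095  119.29718871] [-3.14108116e+00 -8.86041419e-04  1.29555227e+00]
```

Request:
move_arm --plan '[[[-1,0,-15],[0,0,0],0],[[0,0,-15],[0,0,0],0],[[0,0,-10],[0,0,0],0],[[0,0,-5],[0,0,0],0],[[0,0,-3],[0,0,0],0],[[0,0,-2],[0,0,0],0],[[0,0,-2],[0,0,0],0],[[0,0,-2],[0,0,0],0],[[0,0,0],[0,0,0],0],[[0,0,0],[0,0,0],0]]'

```text
clock: 34.1
eef_pos: [641.5, -187.1, 64.8]
tool_rot: [-3.14, -0.001, 1.295]
force: [0.0, -0.5, -3.4]
width: 14.9
gripper_force: 59.9
```

Request:
move_arm --plan '[[[0,0,-1],[0,0,0],0],[[0,0,-1],[0,0,0],0],[[0,0,-1],[0,0,0],0],[[0,0,0],[0,0,0],0],[[0,0,0],[0,0,0],0]]'

```text
clock: 34.72
eef_pos: [641.4, -187.1, 61.6]
tool_rot: [-3.14, -0.001, 1.295]
force: [-0.5, -0.2, -1.3]
width: 15.2
gripper_force: 59.9
```

Request:
move_arm --plan '[[[0,0,-1],[0,0,0],0],[[0,0,0],[0,0,0],0],[[0,0,0],[0,0,0],0],[[0,0,0],[0,0,0],0]]'

```text
clock: 35.22
eef_pos: [641.6, -187.1, 60.9]
tool_rot: [-3.14, -0.001, 1.295]
force: [0.6, 0.4, 1.1]
width: 14.8
gripper_force: 60.1
```

Contact. Release and withdraw.

Request:
move_arm --plan '[[[0,0,0],[0,0,0],0.3],[[0,0,0],[0,0,0],0.6],[[0,0,0],[0,0,0],1],[[0,0,0],[0,0,0],1],[[0,0,0],[0,0,0],1],[[0,0,15],[0,0,0],1],[[0,0,35],[0,0,0],1],[[0,0,50],[0,0,0],1],[[0,0,50],[0,0,0],1],[[0,0,20],[0,0,0],1]]'

```text
clock: 36.48
eef_pos: [642.8, -188.3, 235.6]
tool_rot: [3.137, -0.001, 1.295]
force: [-0.7, -0.1, -0.3]
width: 85.3
gripper_force: 0.0
```

Request:
move_arm --plan '[[[0,0,0],[0,0,0],1],[[0,0,0],[0,0,0],1],[[0,0,0],[0,0,0],1],[[0,0,0],[0,0,0],1]]'

```text
clock: 36.98
eef_pos: [641.0, -186.9, 229.6]
tool_rot: [-3.138, -0.001, 1.295]
force: [-1.0, -0.1, 1.2]
width: 85.6
gripper_force: 0.0
```

```bash
python3 lid.py
python3 - <<'E'
from h import *
cv2.imwrite("pics/s3.png",cv2.resize(np.hstack([cams.get_image("side")[100:250,150:350],cv2.imread("pics/w2.png")[50:270,110:403][:150,:][:,:]]),(800,243)))
E
```

```text
36.975 [ 641.00055621 -186.87375596  229.57767112] [-1.79795589e+02 -5.42954359e-02  7.42175360e+01]
lid@57 23286 (array([ 641.8, -184.8]), array([213.9, 132. ]), 74.2) (array([258.5, 162. ]), array([192., 133.]), -90.0)
[[323, 66], [312, 258], [205, 258], [193, 67]] [[731.3, -99.0], [675.1, -305.0], [550.4, -270.1], [608.5, -65.2]]
handle 1068 (array([ 642.8, -180.6]), array([76.3, 23.6]), 74.3) (array([258.5, 171. ]), array([72., 23.]), -90.0)
```

View pics/s3.png

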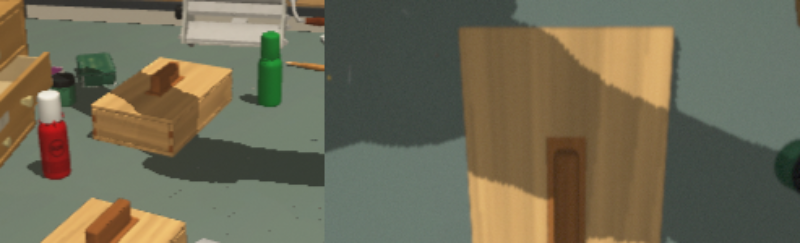

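The lid is seated at its starting pose (within 1 mm, 0.2°), flush with the box in the side view at (160,105). The bottle still stands at (53,135). I hand the job in.

```bash
python3 -c "
from cell import ctrl
print(ctrl.finish_job())"
```

```text
the job is handed in; nothing more can be done
None
```

I laid the roller in the long box, put the lid back to within 1 mm and 0.2° of its starting pose, left the square box and red bottle untouched, and handed the job in at about 37 s; no verdict was shown.

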